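# Index a tube carousel to the reading head

## Robot

A 6-joint arm with a two-finger parallel gripper is mounted at the origin on a cart in front of the work surface, level with it; the furniture and walls round the work are solid. World frame = base frame: x ahead of the robot, y to its left, z up, the work surface at z = 0. Lengths are in m, angles in rad, forces in N, time in s.
With the tool pointing down it reaches from about 0.35 to 0.975 m from the base axis. Payload 4.9 kg.
Tool frame: the origin (TCP) lies midway between the tips of the shut fingers; the grasp point (between the pads) lies 19 mm behind it; z points along the fingers, y is the line along which they close (so a half turn about z gives the same grasp; the last joint's range is limited). The gripper opens to 85 mm and grips with 20 to 120 N. Pads are 22 mm wide; open, the fingers measure 114 mm over their backs; the gripper's body (76 mm by 85 mm) begins 54 mm behind the grasp point. The pads swing forward as they close: fully open they stand 13 mm farther back than shut.
Start: joints at [1.147, 0.053, 1.613, -0, 1.476, -0.119], TCP at [0.188, 0.596, 0.231] pointing down, gripper open.
Joint ranges: [-3.01, 3.01], [-1.01, 2.22], [0.06, 2.58], [-1.02, 4.17], [0.09, 2.62], [-3.14, 3.14]. Speed limits (rad/s): [2.57, 2.57, 3.14, 3.14, 3.14, 3.14].

## Interface

Orientations are given as a unit quaternion [w, x, y, z].
In Python, from plant import * gives the robot as it stands.
- The arm moves only by the tool jog_arm, never from a script. Its argument "targets" is a list of rows, each a list of 3 entries, a list of its own where there are three numbers: the shift along the tool's x, y, z in units of 25 mm (1.0 is 25 mm), then the turn, a rotation vector about the tool's x, y, z in units of 8 degrees (1.0 is 8 degrees), then the opening in per cent of the stroke, from 0 (shut) to 100 (fully open). A call has 1 to 8 rows; each row is the pose to reach, as a shift and turn from the pose commanded when the call began, along the tool's axes at that moment; what a row does not reach only later rows make up. A row lasts 1/8 s, in which the tool goes at most 62.5 mm and 10.7 degrees, less where a joint would pass 70% of its speed; a pose out of reach is approached as far as the arm can. A call with a gripper value outside its range is refused whole. The fingers move at their own pace and stop on an object; the grip force is fixed at half the most. Time passes only in rows, so rows that repeat a pose let the fingers close. It gives the time, the measured TCP pose, the force, the opening and the grip force at its end, in the units of the state.
- state(): the state, without advancing time (a new reading comes with each control period).
- grab_frame(name): name is "side" or "top" or "wrist"; returns (picture, depth): 384x512x3 uint8, red, green, blue; 384x512 float32, m along the optical axis (not along the pixel's ray), 0 where there is no reading.
- camera_params(name): a dict with "fovy" (degrees; the focal length in pixels is half the picture's height over the tangent of half this angle, whatever the lens; pixels are square), "cx", "cy" (the principal point, pixels), "rvec" (rotation vector, rad) and "tvec" (3), from world to camera coordinates, as OpenCV has them; the wrist camera has in their place "hand_eye" (4x4, takes a point from camera to tool coordinates, whose origin is the TCP and whose axes are the flange's). Camera axes: x right, y down, z forward; pixel columns grow to the right and rows downward; lengths in m; the calibration is good to about 2 mm. A picture is of the moment at which its call begins: read the wrist's pose just before it. camera_params takes no time and is no camera call.
- job_done(): hands the job in; it is judged then, once.
The state is a dict: "time": time; "joint_pos": joint angles; "joint_vel": joint speeds; "joint_efforts": joint torques, N m; "tool_pos": TCP position; "tool_rot": TCP orientation; "contact_force": force on the tool from outside, world axes, zero at the start; "ft_torque": the same for the moment, N m; "gripper_width": opening from 0.0 (shut) to 1.0 (fully open); "grasp_force": force on a finger pad.
Only numpy, scipy, OpenCV 4.12 (cv2) and the standard library are available. Lean on these libraries where they do the work, as an engineer would, in place of code of your own. Each camera call takes 0.05 s, during which the arm holds its last target. There are 200 camera calls.

## Task

Index the blood-tube carousel so that the green-capped tube stands squarely in front of the reading window: draw the spring index pin by its black knob, swing the carousel round, and let the pin drop fully home in the hole of that station. Go easy on the pin: never force it against the index ring. Leave the tubes in their sleeves and the other things on the bench alone.

Things in the scene. Friction and masses are not known exactly. Their poses are not given: they have to be found in the camera images.
- indexer: Fixed round white housing (169 mm across, 22 mm high) with steel index ring on top (upper face z 30 mm, 112 to 161 mm across). Origin: carousel axis on the bench; +x points to the reading head, z up. Round index holes 7.6 mm wide in dark bushings, 70 mm from the axis, near 45 degree steps from +x (none at +x); each is trimmed by up to 4 degrees, so its exact place must be felt. The grey reading head stands on +x, 57 to 106 mm from the axis, 114 mm high.
- knob (a point): On the axis of the index pin's knob (black, red line), 85 mm above the bench with the pin home. Rim 22 mm across at z 78 to 92, domed top at 97.5, waist 16 mm. It rides on a lug of the carousel, 70 mm from its axis, at first opposite the head. Pin 6 mm thick, 6.5 mm deep in its hole; stroke 10 mm up to a stop; spring 4 N (home) to 8 N. Released, it drops. Over 15 N against the ring bends it.
- read_point (a point): Where the foot of a tube stands when it is squarely in front of the reading window: 40 mm from the carousel axis towards the head, 33 mm above the bench.
- tube_green: Blood tube with green cap, 88 mm long, 13 mm thick, cap 17 mm; origin: middle of its foot, z up. It stands loose in one of seven blue sleeves (20 mm across, tops at z 70 mm) on a 40 mm radius, 45 degrees apart. The knob takes the eighth place. Carousel, sleeves, tubes and knob turn together, with light drag (about 1.5 N at the knob), up to 134 degrees either way from the start, and stay where left.
- tube_red: Blood tube with red cap, as the green one, in another sleeve.
- tube_yellow: Blood tube with yellow cap, as the green one, in another sleeve.
- timer: White bench timer, 24 x 66 x 66 mm, standing loose on the bench; origin in the middle of its underside. Leave it.
- pot: Specimen pot with yellow lid, 51 mm across, 62 mm high, loose on the bench; origin in the middle of its underside. Leave it.
- dropper: White dropper bottle, 23 mm across, 82 mm high, loose on the bench; origin in the middle of its underside. Leave it.
- glass_screen: Clear upright glass screen, 6 mm thick and 1.45 m high, to the left of the work, along x from x = 0.37 m to the back wall; its origin is the middle of its foot. Solid: go round its front edge.
There are look-alikes about, which are no part of the job. Leave any orange look-alike of the tube_red alone.

How it is judged:
By the outcome, as a careful person would: the job done as asked, in the order asked, and still so for the second after the job is handed in, with the robot touching nothing.
It also fails if it takes over 61 s, if anything falls off the work surface, if the arm or the gripper's body presses on something with over 40 N, if the wrist force passes 120 N, or if a joint passes its speed limit or range.

## Working session

There is one attempt and no reset: what is moved stays moved. The work goes in short steps, Python scripts to look and compute and a tool call to move; the robot and the scene stay as the last step left them, time stands still between calls to the robot, and variables do not carry over. Pictures are saved under pics/ and viewed, at most 10 in all, crops included, and the job is handed in when it is done.

Besides the shell and the picture viewer there is one more tool, called after "Call:" as name([rows], argument=value, ...), one row to a line, values as JSON. jog_arm: Moves the arm, as the interface text tells. Its arguments: {"type":"object","properties":{"targets":{"type":"array"}},"required":["targets"]}

```bash
ls; mkdir -p pics
cat > h.py <<'E'
from plant import *
import numpy as np, cv2
from scipy.spatial.transform import Rotation as R
def cam(n):
    p=camera_params(n); f=192/np.tan(np.radians(p["fovy"])/2)
    if "rvec" in p:
        Rm=cv2.Rodrigues(np.array(p["rvec"],float))[0]; t=np.array(p["tvec"],float).ravel()
        Rw=Rm.T; o=-Rm.T@t
    else:
        s=state(); H=np.array(p["hand_eye"]); q=s["tool_rot"]
        Rt=R.from_quat([q[1],q[2],q[3],q[0]]).as_matrix()
        Rw=Rt@H[:3,:3]; o=Rt@H[:3,3]+np.array(s["tool_pos"])
    return f,p["cx"],p["cy"],Rw,o
def ray(c,u,v):
    f,cx,cy,Rw,o=c; return Rw@np.array([(u-cx)/f,(v-cy)/f,1.])
def onz(c,u,v,z):
    d=ray(c,u,v); o=c[4]; return o+d*(z-o[2])/d[2]
def proj(c,P):
    f,cx,cy,Rw,o=c; q=Rw.T@(np.array(P)-o); return f*q[0]/q[2]+cx,f*q[1]/q[2]+cy
E
python3 - <<'E'
from h import *
for n in("top","side"):
    im,d=grab_frame(n); np.save(f"pics/{n}.npy",im); np.save(f"pics/{n}d.npy",d); cv2.imwrite(f"pics/{n}.png",im[:,:,::-1])
    print(n,camera_params(n))
    hsv=cv2.cvtColor(im,cv2.COLOR_RGB2HSV)
    for nm,lo,hi in(("green",(40,90,50),(85,255,255)),("blue",(95,90,50),(125,255,255)),("yellow",(22,110,90),(34,255,255)),("red",(0,130,80),(6,255,255)),("orange",(7,130,80),(20,255,255))):
        m=cv2.inRange(hsv,lo,hi); k,l,st,ce=cv2.connectedComponentsWithStats(m)
        print(nm,[(ce[i].round().tolist(),int(st[i,4])) for i in range(1,k) if st[i,4]>12])
print(state())
E
```

```text
pics
top {'fovy': 42.130733174662396, 'cx': 248.65713595052264, 'cy': 200.54614860359683, 'rvec': array([ 2.17478056, -2.14884823,  0.1891384 ]), 'tvec': array([0.10958995, 0.51061454, 1.01823988])}
green [([413.0, 65.0], 1659), ([251.0, 176.0], 44)]
blue [([315.0, 4.0], 313), ([360.0, 4.0], 408), ([323.0, 32.0], 39), ([26.0, 105.0], 890), ([120.0, 116.0], 341), ([235.0, 178.0], 49), ([258.0, 193.0], 49), ([366.0, 227.0], 1742), ([256.0, 208.0], 57), ([113.0, 212.0], 383), ([229.0, 214.0], 56), ([433.0, 253.0], 1483)]
yellow [([350.0, 67.0], 380), ([188.0, 73.0], 97), ([223.0, 70.0], 27), ([318.0, 230.0], 437)]
red [([201.0, 40.0], 812), ([220.0, 197.0], 45)]
orange [([211.0, 83.0], 307), ([217.0, 91.0], 156), ([175.0, 90.0], 24), ([223.0, 182.0], 49), ([237.0, 266.0], 49)]
side {'fovy': 51.307663634498766, 'cx': 258.29772121985184, 'cy': 192.8352049865789, 'rvec': array([ 2.22542745, -0.56469481,  0.28783276]), 'tvec': array([-0.40034217,  0.29420212,  0.63485878])}
green [([270.0, 180.0], 52), ([483.0, 259.0], 1712), ([463.0, 286.0], 66)]
blue [([227.0, 96.0], 1681), ([193.0, 145.0
[... 525 characters left out ...]
4700815e+00,  5.32685206e-02,  1.61416370e+00,  4.23331224e-06,
        1.47603028e+00, -1.18984638e-01]), 'joint_vel': array([-1.06063492e-03, -1.66107200e-03, -4.49134221e-03,  8.46873268e-05,
       -1.06602965e-03, -3.00138975e-05]), 'joint_efforts': array([-1.86866496e-04, -3.94902277e+01, -3.71363282e+01, -1.34017832e-04,
        3.99437413e-03, -2.00754749e-05]), 'tool_pos': array([0.18731749, 0.59566715, 0.23019563]), 'tool_rot': array([-2.52651422e-04,  1.51812631e-01,  9.88408848e-01, -9.00137393e-04]), 'contact_force': array([-0.47841866, -0.24814593,  0.21382426]), 'ft_torque': array([-0.03369052,  0.00896839, -0.00026309]), 'grasp_force': 0.0, 'gripper_width': 1.003858840241403}
```

Run:
```python
import cv2,numpy as np
a=cv2.imread("pics/top.png")[130:290,160:360]; b=cv2.imread("pics/side.png")[100:260,170:370]
cv2.imwrite("pics/crop1.png",np.vstack([cv2.resize(a,(800,600))[:, :],])[:600])
A=cv2.resize(a,(400,320),interpolation=3);B=cv2.resize(b,(400,320),interpolation=3)
f=np.hstack([cv2.resize(cv2.imread("pics/top.png"),(400,280)),cv2.resize(cv2.imread("pics/side.png"),(400,280))])
cv2.imwrite("pics/mix.png",np.vstack([f,np.hstack([A,B])]))
```

```text
(no output)
```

View pics/mix.png

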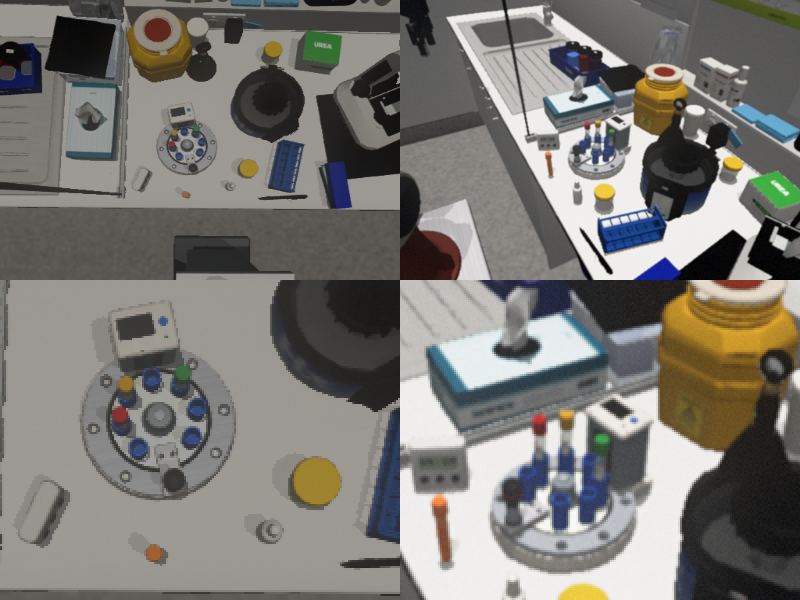

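The top view shows three capped tubes in the carousel: red (220,197), yellow/orange-ish (223,182), and green (251,176). The large green box at (413,65) is not a tube. An orange look-alike tube stands at (237,266), outside the carousel. The green cap at (251,176) is the one meant because it sits in a blue sleeve, one station clockwise of the head. The knob is at (246,230).

```bash
cat > m.py <<'E'
from h import *
from scipy.optimize import least_squares
c=cam("top"); im=np.load("pics/top.npy"); d=np.load("pics/topd.npy")
pr=lambda n,u,v,z:print(n,(u,v),onz(c,u,v,z).round(4)[:2])
sl=[(235,178),(258,193),(256,208),(229,214)]; caps={"red":(220,197),"yel":(223,182),"green":(251,176)}
S=np.array([onz(c,*p,68)[:2] if 0 else onz(c,*p,.068)[:2] for p in sl]); C={k:onz(c,*p,.116)[:2] for k,p in caps.items()}
P=np.vstack([S,list(C.values())])
def ang(a): return (a+np.pi)%(2*np.pi)-np.pi
def res(x):
    v=P-x[:2]; a=np.arctan2(v[:,1],v[:,0])-x[2]; k=np.round(a/(np.pi/4)); e=x[2]+k*np.pi/4
    return (v-.04*np.c_[np.cos(e),np.sin(e)]).ravel()
c0=P.mean(0); r=min((least_squares(res,[*c0,t]) for t in np.radians(range(0,45,9))),key=lambda r:r.cost)
print("centre",r.x[:2],"phase deg",np.degrees(r.x[2]),"rms",np.sqrt(2*r.cost/14))
gray=cv2.cvtColor(im,cv2.COLOR_RGB2GRAY)
m=(gray[215:245,230:262]<50).astype(np.uint8); k,l,st,ce=cv2.connectedComponentsWithStats(m); print("dark",[(ce[i]+[230,215],st[i,4]) for i in range(1,k) if st[i,4]>20])
pr("knob",246.5,230,.0975)
for k,v in C.items():
    w=v-r.x[:2]; print(k,v.round(4),np.degrees(np.arctan2(w[1],w[0])).round(1),np.hypot(*w).round(4))
kn=onz(c,246.5,230,.095)[:2]-r.x[:2]; print("knob ang",np.degrees(np.arctan2(kn[1],kn[0])),np.hypot(*kn))
# glass foot edge line
for u,v in((160,245),(161,0)): pr("glass?",u,v,0)
print("cam",c[4])
E
python3 m.py
```

```text
centre [0.51160541 0.13560514] phase deg 12.791787748383813 rms 0.0007642879052002158
dark []
knob (246.5, 230) [0.4416 0.1213]
red [0.5037 0.1741] 101.6 0.0393
yel [0.5335 0.1688] 56.6 0.0397
green [0.5463 0.1141] -31.8 0.0408
knob ang -168.40120517446906 0.07125094135884621
glass? (160, 245) [0.4153 0.3037]
glass? (161, 0) [0.9778 0.321 ]
cam [0.35921944 0.14821567 1.07635642]
```

Run:
```python
import cv2
a=cv2.imread("pics/top.png")
cv2.imwrite("pics/crop2.png",cv2.resize(a[150:250,130:290],(800,500),interpolation=cv2.INTER_CUBIC))
```

```text
(no output)
```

View pics/crop2.png

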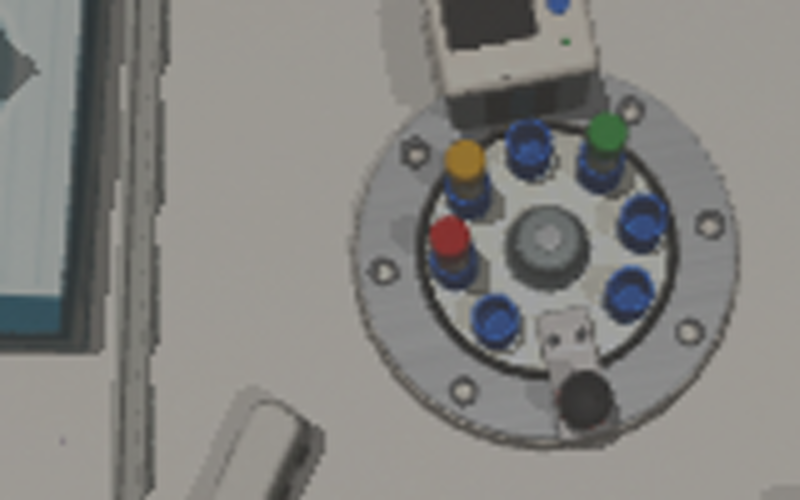

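The enlarged crop confirms it: the green cap is at crop (606,132), one station clockwise of the head, with the knob at (585,400). The carousel therefore has to turn +45° (CCW), into the hole at crop (690,332), which is full-frame (268,216). Next I'll go round the front of the glass.

```bash
cat >> h.py <<'E'
def rows(pts,yaw0=None):
    """world (x,y,z,yaw_of_tool_y deg) -> rows relative to current pose"""
    s=state();q=s["tool_rot"];Rt=R.from_quat([q[1],q[2],q[3],q[0]]); t=np.array(s["tool_pos"])
    y=Rt.as_matrix()[:,1]; psi=np.degrees(np.arctan2(y[1],y[0])); print("pose",t.round(4),"yaw",psi.round(2))
    for p in pts:
        tgt=R.from_matrix(np.c_[[-np.sin(a:=np.radians(p[3])),np.cos(a),0],[np.cos(a),np.sin(a),0],[0,0,-1]])
        print((Rt.inv().apply(np.array(p[:3])-t)/.025).round(3).tolist(),(np.degrees((Rt.inv()*tgt).as_rotvec())/8).round(3).tolist())
E
python3 - <<'E'
from h import *
c=cam("top"); ce=np.array([.5116,.1356])
for u,v in[(690,332),(710,225),(631,110),(416,153),(384,271),(463,390)]:
    w=onz(c,130+u/5,150+v/5,.03)[:2]-ce; print((u,v),np.degrees(np.arctan2(w[1],w[0])).round(1),np.hypot(*w).round(4))
print(camera_params("wrist"))
rows([(.21,.31,.25,73),(.36,.14,.25,102)])
E
```

```text
(690, 332) -119.7 0.0706
(710, 225) -81.0 0.0705
(631, 110) -30.6 0.07
(416, 153) 54.3 0.0688
(384, 271) 98.9 0.0692
(463, 390) 150.6 0.0697
{'fovy': 58.060469654930685, 'cx': 259.7661010876257, 'cy': 191.75299679869246, 'hand_eye': array([[-1.61168055e-04, -9.63809360e-01, -2.66592371e-01,
         6.86348972e-02],
       [ 9.99999974e-01, -1.98677017e-04,  1.13726880e-04,
         9.14089011e-04],
       [-1.62576808e-04, -2.66592346e-01,  9.63809366e-01,
        -1.43237669e-01],
       [ 0.00000000e+00,  0.00000000e+00,  0.00000000e+00,
         1.00000000e+00]])}
pose [0.1873 0.5957 0.2302] yaw 72.54
[-4.295, -10.629, -0.773] [-0.013, -0.002, -0.058]
[-12.059, -15.315, -0.766] [-0.013, -0.005, -3.683]
```

Call:
jog_arm([
  [[-0.9, -2.2, -0.2], [0, 0, 0], 100],
  [[-1.7, -4.3, -0.4], [0, 0, 0], 100],
  [[-2.6, -6.4, -0.6], [0, 0, 0], 100],
  [[-3.4, -8.5, -0.77], [0, 0, 0], 100],
  [[-4.3, -10.6, -0.77], [0, 0, 0], 100],
  [[-4.3, -10.6, -0.77], [0, 0, 0], 100],
  [[-4.3, -10.6, -0.77], [0, 0, 0], 100],
])

```text
time: 0.98
tool_pos: [0.2106, 0.3113, 0.2505]
tool_rot: [0.0, 0.152, 0.988, 0.0]
contact_force: [0.5, 0.6, 0.1]
gripper_width: 1.004
grasp_force: 0.0
```

Run:
```python
from h import *
s=state(); print(s["time"],s["joint_pos"].round(3),s["contact_force"].round(1))
rows([(.37,.14,.25,102)])
```

```text
0.975 [ 0.777 -0.617  2.122  0.     1.635 -0.489] [0.5 0.6 0.1]
pose [0.2106 0.3113 0.2505] yaw 72.51
[-8.14, -4.617, 0.017] [0.004, 0.001, -3.687]
```

Call:
jog_arm([
  [[-1.6, -0.9, 0], [0, 0, -0.6], 100],
  [[-3.3, -1.85, 0], [0, 0, -1.2], 100],
  [[-4.9, -2.8, 0], [0, 0, -1.8], 100],
  [[-6.5, -3.7, 0], [0, 0, -2.4], 100],
  [[-8.1, -4.6, 0], [0, 0, -3.0], 100],
  [[-8.1, -4.6, 0], [0, 0, -3.7], 100],
  [[-8.1, -4.6, 0], [0, 0, -3.7], 100],
  [[-8.1, -4.6, 0], [0, 0, -3.7], 100],
])

```text
time: 1.98
tool_pos: [0.3692, 0.1415, 0.2503]
tool_rot: [-0.0, -0.106, 0.994, 0.0]
contact_force: [-0.2, 0.6, 0.5]
gripper_width: 0.998
grasp_force: 0.0
```

Run:
```python
from h import *
c=cam("wrist"); im,d=grab_frame("wrist"); np.save("pics/w1.npy",im); cv2.imwrite("pics/w1.png",im[:,:,::-1])
np.savez("pics/w1c.npz",*c); print(state()["time"],state()["joint_pos"].round(3))
print("expected knob px",proj(c,(.4416,.1213,.0975)),"hole",proj(c,(.4766,.0743,.03)),"axis",proj(c,(.5116,.1356,.03)))
rows([])
```

```text
2.025 [ 0.177 -0.556  2.085  0.     1.613 -1.606]
expected knob px (np.float64(220.50661733209006), np.float64(246.56153746017728)) hole (np.float64(180.61669191912705), np.float64(241.4349045639358)) axis (np.float64(227.94529076532186), np.float64(278.6627476437512))
pose [0.3691 0.1415 0.2504] yaw 102.18
```

View pics/w1.png

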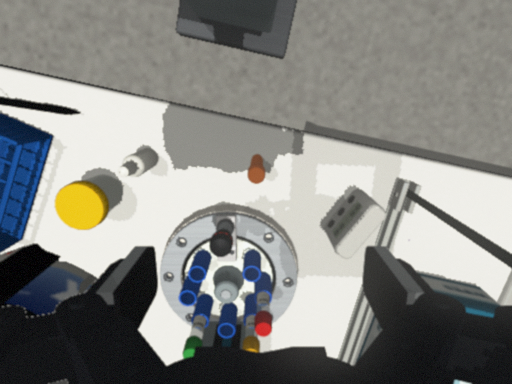

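The wrist view shows the knob top at (221,243), about 3 px from the prediction. The target hole is at (181,241), as predicted. I'll move in above the knob for a closer measurement.

Run:
```python
from h import *
z=np.load("pics/w1c.npz"); c=[z[k] for k in z.files]
im=np.load("pics/w1.npy"); g=cv2.cvtColor(im,cv2.COLOR_RGB2GRAY)[225:262,203:240]
m=(g<60).astype(np.uint8); k,l,st,ce=cv2.connectedComponentsWithStats(m); i=1+st[1:,4].argmax(); print(ce[i]+[203,225],st[i])
print("knob",onz(c,221,243,.095),"hole",onz(c,181,241.5,.03))
rows([(.442,.121,.17,102.2)])
```

```text
[221.15425532 242.27925532] [  7   4  22  27 376]
knob [0.43912937 0.12103798 0.095     ] hole [0.47658764 0.07473728 0.03      ]
pose [0.3691 0.1415 0.2504] yaw 102.18
[-2.679, -1.416, 3.213] [0.001, -0.004, -0.002]
```

Call:
jog_arm([
  [[-0.9, -0.5, 1.1], [0, 0, 0], 100],
  [[-1.8, -1.0, 2.2], [0, 0, 0], 100],
  [[-2.65, -1.4, 3.2], [0, 0, 0], 100],
  [[-2.65, -1.4, 3.2], [0, 0, 0], 100],
  [[-2.65, -1.4, 3.2], [0, 0, 0], 100],
])

```text
time: 2.65
tool_pos: [0.4412, 0.121, 0.1713]
tool_rot: [0.0, -0.106, 0.994, 0.0]
contact_force: [-0.6, 1.9, 0.3]
gripper_width: 0.997
grasp_force: 0.0
```

Run:
```python
from h import *
c=cam("wrist"); im,d=grab_frame("wrist"); np.save("pics/w2.npy",im); cv2.imwrite("pics/w2.png",im[:,:,::-1]); np.savez("pics/w2c.npz",*c)
print("expected knob px",proj(c,(.44,.121,.0975)),"hole",proj(c,(.4766,.0747,.03))); rows([])
```

```text
expected knob px (np.float64(258.11976086861625), np.float64(201.7207399629828)) hole (np.float64(197.13911391211883), np.float64(207.4743314561034))
pose [0.4414 0.121  0.1718] yaw 102.18
```

View pics/w2.png

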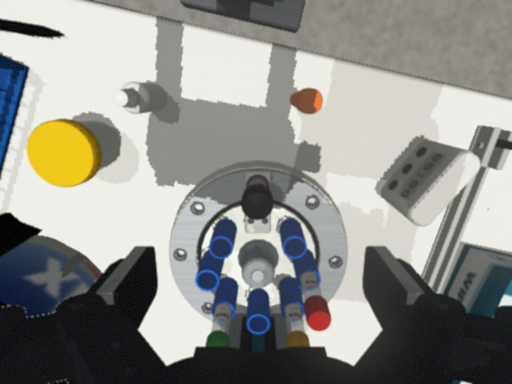

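The view shows the knob at (258,202), as predicted and centred between the fingers. The target hole is at (197,208). I'll descend and grip the rim.

Call:
jog_arm([
  [[0, 0, 1.2], [0, 0, 0], 100],
  [[0, 0, 2.4], [0, 0, 0], 100],
  [[0, 0, 3.4], [0, 0, 0], 60],
  [[0, 0, 4.25], [0, 0, 0], 60],
  [[0, 0, 4.25], [0, 0, 0], 45],
  [[0, 0, 4.25], [0, 0, 0], 40],
])

```text
time: 3.45
tool_pos: [0.4423, 0.1207, 0.0661]
tool_rot: [0.001, -0.106, 0.994, -0.0]
contact_force: [0.1, -0.1, 0.2]
gripper_width: 0.399
grasp_force: 0.0
```

Run:
```python
from h import *
c=cam("wrist"); im,d=grab_frame("wrist"); cv2.imwrite("pics/w3.png",im[100:340,130:390][:,:,::-1].repeat(2,0).repeat(2,1))
rows([]); s=state(); print(s["time"],s["contact_force"],s["gripper_width"]); print(proj(c,(.442,.1208,.0975)))
```

```text
pose [0.4426 0.1207 0.0663] yaw 102.16
3.5 [-0.47722304  0.26387249  1.02901733] 0.40161264753305087
(np.float64(256.6578742545125), np.float64(289.5032794837125))
```

View pics/w3.png

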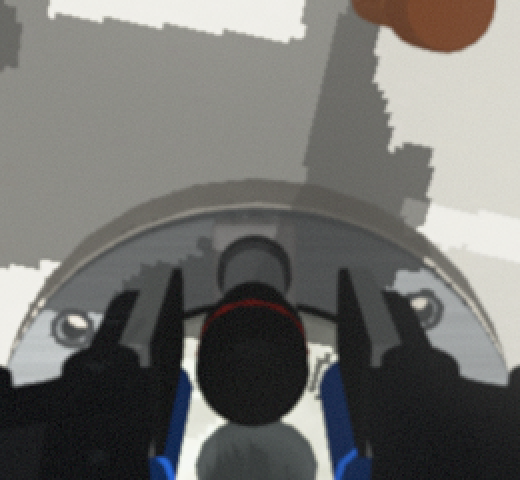

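The view shows the knob rim at crop 200–308 (mid 254) and the finger faces at 180 and 340 (mid 260). The knob therefore sits about 1.3 mm to tool −y, and slightly toward the robot. I'll correct for that and close.

Call:
jog_arm([
  [[0.08, -0.05, 0], [0, 0, 0], 40],
  [[0.08, -0.05, 0], [0, 0, 0], 32],
  [[0.08, -0.05, 0], [0, 0, 0], 24],
  [[0.08, -0.05, 0], [0, 0, 0], 15],
  [[0.08, -0.05, 0], [0, 0, 0], 10],
  [[0.08, -0.05, 0], [0, 0, 0], 10],
  [[0.08, -0.05, 0], [0, 0, 0], 10],
])

```text
time: 4.38
tool_pos: [0.44, 0.1186, 0.065]
tool_rot: [0.0, -0.106, 0.994, -0.0]
contact_force: [-1.4, -1.9, 6.6]
gripper_width: 0.236
grasp_force: 58.5
```

Call:
jog_arm([
  [[0, 0, -0.08], [0, 0, 0], 10],
  [[0, 0, -0.16], [0, 0, 0], 10],
  [[0, 0, -0.24], [0, 0, 0], 10],
  [[0, 0, -0.32], [0, 0, 0], 10],
  [[0, 0, -0.34], [0, 0, 0], 10],
  [[0, 0, -0.34], [0, 0, 0], 10],
])

```text
time: 5.12
tool_pos: [0.4398, 0.1186, 0.0721]
tool_rot: [0.0, -0.106, 0.994, -0.0]
contact_force: [5.6, -0.3, -7.1]
gripper_width: 0.237
grasp_force: 58.8
```

Run:
```python
from h import *
s=state(); print(s["time"],s["contact_force"].round(1),s["ft_torque"].round(2),s["gripper_width"],s["joint_pos"].round(3))
t=np.array(s["tool_pos"]); c=np.array([.5116,.1356]); v=t[:2]-c
print(np.degrees(np.arctan2(v[1],v[0])),np.hypot(*v))
P=[]
for a in (9,18,27,36,42,45,48):
    r=np.radians(a); w=c+[v[0]*np.cos(r)-v[1]*np.sin(r),v[0]*np.sin(r)+v[1]*np.cos(r)]; P.append((*w,t[2],102.17+a))
rows(P)
```

```text
5.125 [ 5.6 -0.3 -7.1] [-0.07 -0.82  0.03] 0.2366937608442229 [ 0.1   -0.209  2.138 -0.     1.212 -1.683]
-166.70623558405376 0.07378259384651945
pose [0.4398 0.1186 0.0721] yaw 102.13
[-0.046, -0.461, 0.0] [-0.002, 0.006, -1.13]
[-0.163, -0.909, 0.0] [-0.002, 0.006, -2.255]
[-0.349, -1.333, 0.001] [-0.003, 0.005, -3.38]
[-0.599, -1.723, 0.001] [-0.003, 0.005, -4.505]
[-0.798, -1.959, 0.001] [-0.004, 0.005, -5.255]
[-0.907, -2.069, 0.001] [-0.004, 0.005, -5.63]
[-1.021, -2.173, 0.001] [-0.004, 0.005, -6.005]
```

Call:
jog_arm([
  [[0, 0, -0.05], [0, 0, 0], 10],
  [[0, 0, -0.06], [0, 0, 0], 10],
  [[-0.02, -0.235, -0.06], [0, 0, -0.57], 10],
  [[-0.046, -0.461, -0.06], [0, 0, -1.13], 10],
  [[-0.1, -0.69, -0.06], [0, 0, -1.69], 10],
  [[-0.163, -0.909, -0.06], [0, 0, -2.25], 10],
  [[-0.25, -1.125, -0.06], [0, 0, -2.82], 10],
  [[-0.349, -1.333, -0.06], [0, 0, -3.38], 10],
])

```text
time: 6.12
tool_pos: [0.4545, 0.088, 0.073]
tool_rot: [-0.001, -0.336, 0.942, 0.001]
contact_force: [3.2, 0.2, -6.7]
gripper_width: 0.232
grasp_force: 59.0
```

Run:
```python
from h import *
s=state(); print(s["time"],s["contact_force"].round(1),s["ft_torque"].round(2),s["gripper_width"],s["joint_pos"].round(3))
t=np.array(s["tool_pos"]); c=np.array([.5116,.1356]); v=t[:2]-c
print(np.degrees(np.arctan2(v[1],v[0])),np.hypot(*v))
```

```text
6.125 [ 3.2  0.2 -6.7] [ 0.05 -0.53 -0.26] 0.23209870457182258 [ 3.000e-02 -1.880e-01  2.119e+00  1.000e-03  1.212e+00 -2.227e+00]
-140.18834411857182 0.07435374075533692
```

Call:
jog_arm([
  [[-0.02, -0.235, 0], [0, 0, -0.57], 10],
  [[-0.046, -0.461, 0], [0, 0, -1.13], 10],
  [[-0.1, -0.69, 0], [0, 0, -1.69], 10],
  [[-0.163, -0.909, 0], [0, 0, -2.25], 10],
  [[-0.199, -1.006, 0], [0, 0, -2.5], 10],
  [[-0.199, -1.006, 0], [0, 0, -2.5], 10],
  [[-0.199, -1.006, 0], [0, 0, -2.5], 10],
])

```text
time: 7.0
tool_pos: [0.4739, 0.0712, 0.0732]
tool_rot: [-0.001, -0.494, 0.87, 0.0]
contact_force: [1.7, -3.7, -7.4]
gripper_width: 0.233
grasp_force: 58.9
```

Run:
```python
from h import *
s=state(); print(s["time"],s["contact_force"].round(1),s["ft_torque"].round(2),s["gripper_width"],s["joint_pos"].round(3))
t=np.array(s["tool_pos"]); c=np.array([.5116,.1356]); v=t[:2]-c
print(np.degrees(np.arctan2(v[1],v[0])),np.hypot(*v)); rows([])
# carousel angle from top view sleeves/caps
c=cam("top"); im,_=grab_frame("top"); np.save("pics/top2.npy",im); hsv=cv2.cvtColor(im,cv2.COLOR_RGB2HSV)[160:235,205:275]
for nm,lo,hi in(("green",(40,90,50),(85,255,255)),("blue",(95,90,50),(125,255,255)),("red",(0,130,80),(6,255,255)),("orange",(7,130,80),(20,255,255))):
    k,l,st,ce=cv2.connectedComponentsWithStats(cv2.inRange(hsv,lo,hi))
    for i in range(1,k):
        if st[i,4]>20:
            w=onz(c,*(ce[i]+[205,160]),.068 if nm=="blue" else .116)[:2]-[.5116,.1356]; print(nm,st[i,4],np.degrees(np.arctan2(w[1],w[0])).round(1),np.hypot(*w).round(4))
```

```text
7.0 [ 1.7 -3.7 -7.4] [-0.68 -0.32 -0.27] 0.23253776718287822 [-6.000e-03 -1.440e-01  2.080e+00 -1.000e-03  1.208e+00 -2.608e+00]
-120.31027596849945 0.0746089495111362
pose [0.4739 0.0712 0.0732] yaw 149.14
green 45 13.9 0.0414
blue 43 60.1 0.0395
blue 40 -171.2 0.0412
red 43 148.0 0.0393
orange 49 102.2 0.0402
```

Call:
jog_arm([
  [[0, 0, 0], [0, 0, 0], 34],
  [[0, 0, 0], [0, 0, 0], 34],
  [[0, 0, 0], [0, 0, 0], 34],
  [[0, 0, 0], [0, 0, 0], 34],
])

```text
time: 7.55
tool_pos: [0.4753, 0.0718, 0.0748]
tool_rot: [0.0, -0.494, 0.87, -0.0]
contact_force: [-0.3, 0.0, 0.1]
gripper_width: 0.34
grasp_force: 0.0
```

```bash
cat > look.py <<'E'
from h import *
import sys
c=cam("wrist"); im,d=grab_frame("wrist"); n=sys.argv[1]; s=state()
cv2.imwrite(f"pics/{n}.png",im[100:340,130:390][:,:,::-1].repeat(2,0).repeat(2,1)); np.savez(f"pics/{n}.npz",im=im,d=d)
print(s["time"],s["contact_force"].round(1),s["gripper_width"]); rows([])
# height of knob top from depth
f,cx,cy,Rw,o=c; vv,uu=np.mgrid[240:320,225:290]; D=d[240:320,225:290]
P=(np.stack([(uu-cx)/f,(vv-cy)/f,np.ones_like(uu)],-1)*D[...,None])@Rw.T+o
g=im[240:320,225:290].max(2); ok=(D>0)&(g<60)&(P[...,2]>.075)&(P[...,2]<.125)
Z=P[...,2][ok]; print("knob top z pct50/95/99",np.percentile(Z,[50,95,99]).round(4),"n",ok.sum(),"top xy",P[ok][Z>np.percentile(Z,60)].mean(0).round(4))
E
python3 look.py w4
```

```text
7.6 [ 0.  -0.1 -0.1] 0.3415856892545844
pose [0.4752 0.0718 0.0747] yaw 149.19
knob top z pct50/95/99 [0.0966 0.0985 0.0989] n 2666 top xy [0.4758 0.0747 0.0978]
```

View pics/w4.png

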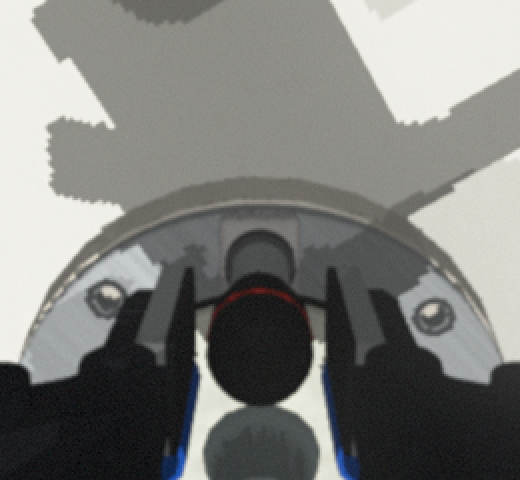

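The depth puts the knob top at z ≈ 0.098, which matches home (0.0975) rather than riding on the ring (0.104). The knob is centred between the fingers. I'll back off and confirm with the fixed cameras.

Call:
jog_arm([
  [[0, 0, 0], [0, 0, 0], 42],
  [[0, 0, -0.5], [0, 0, 0], 42],
  [[0, 0, -1.5], [0, 0, 0], 42],
  [[0, 0, -3], [0, 0, 0], 42],
  [[0, 0, -4.5], [0, 0, 0], 60],
  [[2, 0, -5.5], [0, 0, 0], 60],
  [[4, 0, -5.5], [0, 0, 0], 60],
  [[4, 0, -5.5], [0, 0, 0], 60],
])

```text
time: 8.6
tool_pos: [0.4232, -0.0162, 0.2133]
tool_rot: [0.001, -0.492, 0.871, -0.001]
contact_force: [0.4, -1.1, 0.5]
gripper_width: 0.602
grasp_force: 0.0
```

Run:
```python
from h import *
s=state(); print(s["time"]); rows([])
im0=np.load("pics/top.npy"); d0=np.load("pics/topd.npy"); sd0=np.load("pics/side.npy")
def pts(c,d,box):
    u0,u1,v0,v1=box; f,cx,cy,Rw,o=c; v,u=np.mgrid[v0:v1,u0:u1]; D=d[v0:v1,u0:u1]
    return (np.stack([(u-cx)/f,(v-cy)/f,np.ones_like(u)],-1)*D[...,None])@Rw.T+o
im,d=grab_frame("top"); si,sd=grab_frame("side"); c=cam("top"); cs=cam("side"); s0d=np.load("pics/sided.npy")
for nm,D,S,xy in(("before",d0,s0d,(.4425,.1205)),("after",d,sd,(.4757,.0747))):
    u,v=map(int,np.round(proj(c,(*xy,.0975)))); P=pts(c,D,(u-3,u+4,v-3,v+4)); 
    a,b=map(int,np.round(proj(cs,(*xy,.092)))); Q=pts(cs,S,(a-9,a+10,b-12,b+10)).reshape(-1,3); Q=Q[np.hypot(*(Q[:,:2]-xy).T)<.013]
    print(nm,"top-cam z med/max",np.median(P[...,2]).round(4),P[...,2].max().round(4),"side-cam z 95/max",np.percentile(Q[:,2],[95,100]).round(4),len(Q),(a,b))
hsv=cv2.cvtColor(im,cv2.COLOR_RGB2HSV)[160:235,205:275]
ce0=np.array([.5116,.1356]); r=[]
for nm,lo,hi in(("green",(40,90,50),(85,255,255)),("blue",(95,90,50),(125,255,255)),("red",(0,130,80),(6,255,255)),("orange",(7,130,80),(20,255,255))):
    k,l,st,ce=cv2.connectedComponentsWithStats(cv2.inRange(hsv,lo,hi))
    for i in range(1,k):
        if st[i,4]>20:
            w=onz(c,*(ce[i]+[205,160]),.068 if nm=="blue" else .116)[:2]-ce0; print(nm,st[i,4],np.degrees(np.arctan2(w[1],w[0])).round(1))
A=cv2.resize(im[150:250,180:300],(480,400)); B=cv2.resize(si[135:235,215:295],(320,400)); cv2.imwrite("pics/fin.png",np.hstack([A,B])[:,:,::-1])
```

```text
8.6
pose [ 0.4232 -0.0162  0.2133] yaw 148.94
before top-cam z med/max 0.0954 1.0764 side-cam z 95/max [0.1006 0.1012] 116 (224, 203)
after top-cam z med/max 0.096 1.0764 side-cam z 95/max [0.1007 0.1021] 140 (249, 212)
green 43 14.3
blue 48 -31.2
blue 52 61.1
blue 48 -76.9
blue 49 -166.3
red 44 148.1
```

View pics/fin.png

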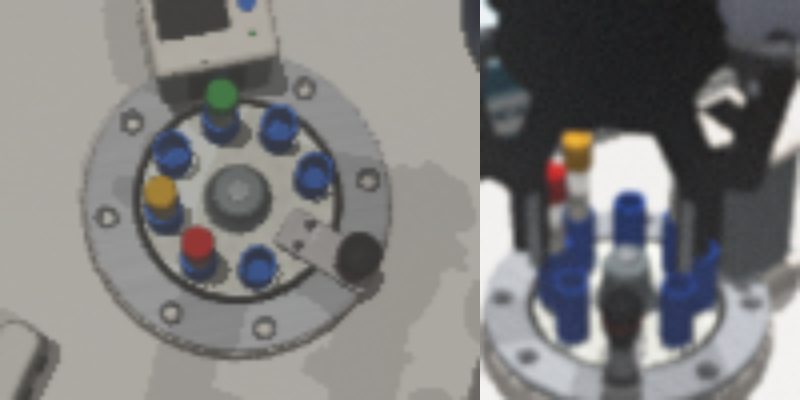

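The green cap now stands in front of the window, at crop (221,95). Both fixed cameras read the knob height the same as at the start: 95.4 then 96.0 mm from above, and 100.6 then 100.7 mm from the side. The pin is home and the robot is clear, so I'll hand in.

```bash
python3 -c "
from plant import *
print(state()['time'],job_done())"
```

```text
the job is handed in; nothing more can be done
8.7 None
```

The green-capped tube is at the reading window with the index pin home in that station's hole (knob height matches its starting value within 1 mm), and the job was handed in at 8.7 s with the arm clear.

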